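# Rock the jammed tile punch free and hold it clear

## Robot

A 6-joint arm with a two-finger parallel gripper is mounted at the origin on the work surface. World frame = base frame: x ahead of the robot, y to its left, z up, the work surface at z = 0. Lengths are in mm, angles in rad, forces in N, time in s.
With the tool pointing down it reaches from about 275 to 1000 mm from the base axis. Payload 8.4 kg.
Tool frame: the origin (TCP) lies at the centre of the arm's flange, where the gripper is bolted on; the fingertips stand 173 mm ahead of it and the grasp point (between the pads) lies 155 mm ahead of it; z points along the fingers, y is the direction in which the jaws open and shut (so a half turn about z gives the same grasp; the last joint's range is limited). The gripper opens to 85 mm and grips with 20 to 120 N. Pads are 22 mm wide; open, the fingers measure 114 mm over their backs; the gripper's body (76 mm by 85 mm) begins 54 mm behind the grasp point. The pads swing forward as they close: fully open they stand 13 mm farther back than shut.
Start: joints at [1.131, 0.353, 1.633, -0, 1.155, -0.002], TCP at [264.967, 566.058, 404.681] pointing down, gripper open.
Joint ranges: [-2.63, 2.63], [-0.92, 2.1], [0.06, 2.66], [-1.3, 4.44], [0, 2.69], [-3.02, 3.02]. Speed limits (rad/s): [2.22, 2.22, 2.79, 3.14, 3.14, 3.14].

## Interface

Orientations are given as [roll, pitch, yaw] about the fixed x, y, z axes, in that order (R = Rz(yaw) Ry(pitch) Rx(roll)).
In Python, from rig import sense, grab_frame, camera_model, sign_off gives the robot as it stands. The module is installed in compiled form; this text tells all that it offers.
- The arm moves only by the tool step_arm, never from a script. Its argument "commands" is a list of rows, each a list of 3 entries, a list of its own where there are three numbers: the shift along the tool's x, y, z in mm, then the turn about the tool's z in rad, then the opening, from 0 (shut) to 1 (fully open). A call has 1 to 20 rows; each row shifts and turns the pose as measured when the row begins, along the tool's axes as they then stand; what a row does not reach is not made up. A row lasts 1/8 s, in which the tool goes at most 62.5 mm and 10.7 degrees, less where a joint would pass 70% of its speed; a pose out of reach is approached as far as the arm can. A call with a gripper value outside its range is refused whole. The fingers move at their own pace and stop on an object; "force" is the grip in N (left out, the last holds). Time passes only in rows, so rows that do not move let the fingers close. It gives the time, the measured TCP pose, the force and the opening at its end, in the units of the state.
- sense(): the state, without advancing time (a new reading comes with each control period).
- grab_frame(name): name is "side" or "top"; returns the picture (400x640x3 uint8, blue, green, red); there is no depth.
- camera_model(name): a dict with "fx", "fy", "cx", "cy" (pixels), "dist" ([k1, k2, p1, p2, k3] as OpenCV has them; the pictures are not rectified), "R" (3x3) and "t" (3): a world point X has camera coordinates R X + t. Camera axes: x right, y down, z forward; pixel columns grow to the right and rows downward; lengths in mm; the calibration is good to about 2 mm. A picture is of the moment at which its call begins. camera_model takes no time and is no camera call.
- sign_off(): hands the job in, once; it reports no verdict.
The state is a dict: "clock": time; "qpos": joint angles; "qvel": joint speeds; "joint_efforts": joint torques, N m; "eef_pos": TCP position; "tcp_rot": TCP orientation; "contact_force": force on the tool from outside, world axes, zero at the start; "wrist_torque": the same for the moment, N m; "opening": opening from 0.0 (shut) to 1.0 (fully open).
Only numpy, scipy, OpenCV 4.12 (cv2) and the standard library are available. Lean on these libraries where they do the work, as an engineer would, in place of code of your own. Each camera call takes 0.05 s, during which the arm holds its last target. There are 200 camera calls.

## Task

Three look-alike pressing punches sit jammed in the punch rack: grip the stem of the one of middle thickness (30 mm) and work it loose by rocking it towards the rack's red side, then the grey side, then the red side again, about 8 degrees each time, with its foot still in the socket. Then lift it just clear, its foot about 15 mm above the rack and right over its own socket, and finish while holding it there, upright and still. Leave the other two punches in their sockets and the samples and ware around undisturbed.

Things in the scene. Friction and masses are not known exactly. Their poses are not given: they have to be found in the camera images.
- rack: punch rack, fixed, 110 (x) x 290 (y) mm, rim 34 mm above the bench. Origin on the bench under its centre, z up, y along its length, x across it, towards the long side painted red (the side away from the robot, rack turned up to 0.4 rad); the other long side is grey. Three equal sockets on its centre line at y = -80, 0, +80 mm, each 22 mm deep, floor 12 mm above the bench
- rack_socket (a point): middle of the middle socket's floor, 12 mm above the bench. In each socket two brass sprung jaws press the foot from the red and grey sides, 16 N each, giving up to 7 mm at 1.5 N/mm: tight, but the foot rocks across the rack (about the rack's y) up to about 10 degrees, one lower edge staying on the floor while the other rises. Along y the socket is rigid, 1.5 mm play each side
- rack_red (a point): middle of the top of the rack's red side, 48.5 mm from its centre line along x, 34 mm above the bench
- punch_middle: the punch to free, of middle thickness; jammed in one of the rack's three sockets (any), axes parallel to the rack's. Aluminium foot 46 (x) x 40 (y) x 30 mm high, its lower 22 mm in the socket; on it a steel stem 30 mm thick in x, 36 mm in y, 50 mm high; 80 mm tall in all, about 0.3 kg. Origin: centre of the foot's underside, z up
- punch_middle_top (a point): centre of the top face of that punch's stem, 80 mm above its underside
- punch_narrow: look-alike punch, not wanted; jammed in one of the rack's three sockets (any), axes parallel to the rack's. Aluminium foot 46 (x) x 40 (y) x 30 mm high, its lower 22 mm in the socket; on it a steel stem 20 mm thick in x, 36 mm in y, 50 mm high; 80 mm tall in all, about 0.3 kg. Origin: centre of the foot's underside, z up
- punch_wide: look-alike punch, not wanted; jammed in one of the rack's three sockets (any), axes parallel to the rack's. Aluminium foot 46 (x) x 40 (y) x 30 mm high, its lower 22 mm in the socket; on it a steel stem 40 mm thick in x, 36 mm in y, 50 mm high; 80 mm tall in all, about 0.3 kg. Origin: centre of the foot's underside, z up
- disc_stack: bystander: small stack of white ceramic discs, 44 mm across, 24 mm high, beside the rack's red side; origin at the centre of its underside
- tan_discs: bystander: stack of tan ceramic discs, 48 mm across, 32 mm high; origin at the centre of its underside
- white_tiles: bystander: stack of white ceramic tiles, 60 x 45 mm, 28 mm high; origin at the centre of its underside
- red_tiles: bystander: stack of terracotta tiles, 120 x 120 mm, 40 mm high; origin at the centre of its underside
- cup: bystander: white paper cup, 72 mm across, 85 mm high; origin at the centre of its underside
There are look-alikes about, which are no part of the job. Leave any orange or yellow look-alike of the punch_middle alone.

How it is judged (in metres and radians):
On the way, in this order (a step that is already met when the one before it is completed fails the run):
1. the middle punch, gripped and its foot still in the socket, leans towards the red side (angle between punch_middle's own z axis and vertical above 0.075 rad and x of punch_middle_top in the frame of rack above 0.004 m and z of punch_middle in the frame of rack below 0.028 m and contact force between punch_middle and the fingers above 1 N), for 0.1 s.
2. then it leans towards the grey side, its foot still in the socket (angle between punch_middle's own z axis and vertical above 0.075 rad and x of punch_middle_top in the frame of rack below -0.004 m and z of punch_middle in the frame of rack below 0.028 m and contact force between punch_middle and the fingers above 1 N), for 0.1 s.
3. then towards the red side again, its foot still in the socket (all of step 1), for 0.1 s.
At the end, for the whole second after the job is handed in: the fingers hold the middle punch upright (0.15 rad) and still, its underside 5 to 35 mm above the rack's rim, not touching the rack, within 20 mm of the rack's centre line and 62 mm of where it stood; the other punches are within 8 mm of their places (z of punch_middle in the frame of rack between 0.039 and 0.069 m and x of punch_middle in the frame of rack between -0.02 and 0.02 m and distance of punch_middle from where it was at the start of the episode below 0.062 m and angle between punch_middle's own z axis and vertical below 0.15 rad and linear speed of punch_middle below 0.03 m/s and contact force between punch_middle and the fingers above 2 N and contact force between punch_middle and rack below 0.2 N and distance of each of punch_narrow, punch_wide from where it was at the start of the episode below 0.008 m); the arm keeps its last pose, push and grip.
It fails at once if another punch is worked out of its place (over 8 mm) (distance of any of punch_narrow, punch_wide from where it was at the start of the episode above 0.008 m).
It fails at once if a bystander is moved by more than 15 mm (distance of any of disc_stack, tan_discs, white_tiles, red_tiles, cup from where it was at the start of the episode above 0.015 m).
It also fails if it takes over 38 s, if anything falls off the work surface, if the arm or the gripper's body presses on something with over 40 N, if the wrist force passes 120 N, or if a joint passes its speed limit or range.

## Working session

There is one attempt and no reset: what is moved stays moved. The work goes in short steps, Python scripts to look and compute and a tool call to move; the robot and the scene stay as the last step left them, time stands still between calls to the robot, and variables do not carry over. Pictures are saved under pics/ and viewed, about 8 in all and at most 12, crops included, and the job is handed in when it is done.

Besides the shell and the picture viewer there is one more tool, called in YAML: its name, and indented under it one key for each argument. step_arm: Moves the arm, as the interface text tells. Its arguments: {"type":"object","properties":{"commands":{"type":"array","items":{"type":"array"}},"force":{"type":"number"}},"required":["commands"]}

```bash
mkdir -p pics; python3 - <<'E'
from rig import *
import cv2
print(sense())
for n in("top","side"):
    cv2.imwrite(f"pics/{n}0.png",grab_frame(n)); print(n,camera_model(n))
E
```

```text
{'clock': 0.0, 'qpos': array([ 1.13059218e+00,  3.53639508e-01,  1.63415535e+00,  5.44990226e-06,
        1.15521884e+00, -2.38940685e-03]), 'qvel': array([-3.33598999e-04, -4.68433300e-04,  4.65006872e-04, -7.58562433e-05,
       -8.67969417e-04,  3.03447145e-04]), 'joint_efforts': array([ 1.70352589e-03, -6.05261350e+01, -3.42080426e+01,  1.62177521e-04,
        9.08608170e-03, -3.91396645e-05]), 'eef_pos': array([264.8632445 , 565.82868296, 403.95783449]), 'tcp_rot': array([-3.14017163e+00, -8.37832574e-06,  2.70377571e+00]), 'contact_force': array([0.14511713, 0.0291438 , 0.08213677]), 'wrist_torque': array([ 0.00104896, -0.01285183,  0.01644639]), 'opening': 1.0006483097486625}
top {'fx': 461.40880974052845, 'fy': 461.40880974052845, 'cx': 318.72030101130144, 'cy': 202.63195094008117, 'dist': array([-0.07368365,  0.        ,  0.        ,  0.        ,  0.        ]), 'R': array([[ 0.01261295, -0.99990652, -0.00527856],
       [-0.98234288, -0.01140558, -0.1867415 ],
       [ 0.18666384,  0.00754072, -0.9823949 ]]), 't': array([ -22.12225617,  555.98355759, 1372.5542957 ])}
side {'fx': 479.26272438198504, 'fy': 479.26272438198504, 'cx': 321.44208659064356, 'cy': 198.74817047357325, 'dist': array([-0.028156,  0.      ,  0.      ,  0.      ,  0.      ]), 'R': array([[ 0.74346908, -0.66859678,  0.01523406],
       [-0.36321326, -0.42280473, -0.83024833],
       [ 0.56154239,  0.61173075, -0.55718546]]), 't': array([-398.67669133,  255.99683796, 1000.03446278])}
```

View pics/top0.png

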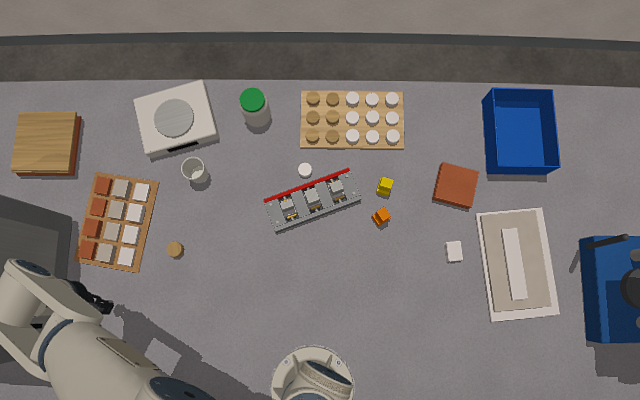

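View pics/side0.png

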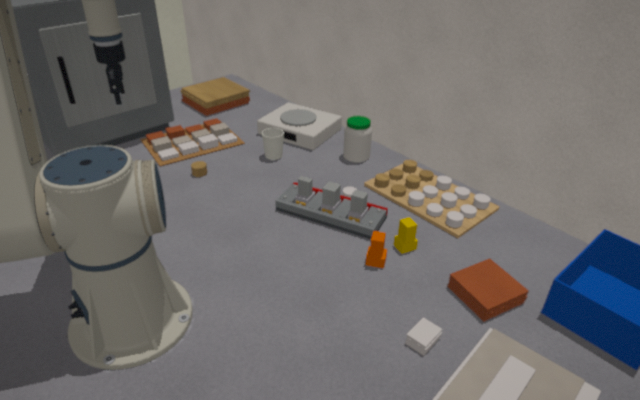

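The top view shows the rack at about (312,200), with its red side away from the robot. Candidates in the top view are the three punches in the rack at (289,206), (312,198) and (336,188). The yellow look-alike at (385,186) and the orange one at (381,216) are to be left alone. Next I'll measure stem thickness in a close crop.

```bash
cat > h.py <<'E'
from rig import *
import cv2, numpy as np
def ray(n,px,z):
    """world points where pixels of camera n meet height z (per-pixel or scalar)"""
    c=camera_model(n); K=np.array([[c['fx'],0,c['cx']],[0,c['fy'],c['cy']],[0,0,1]])
    u=cv2.undistortPoints(np.float64(px).reshape(-1,1,2),K,np.array(c['dist'])).reshape(-1,2)
    d=np.c_[u,np.ones(len(u))]@c['R']; o=-c['R'].T@c['t']
    return o+d*((z-o[2])/d[:,2])[:,None]
def proj(n,X):
    c=camera_model(n); K=np.array([[c['fx'],0,c['cx']],[0,c['fy'],c['cy']],[0,0,1]])
    return cv2.projectPoints(np.float64(X).reshape(-1,1,3),cv2.Rodrigues(np.array(c['R']))[0],np.array(c['t']),K,np.array(c['dist']))[0].reshape(-1,2)
E
python3 - <<'E'
from h import *
a=cv2.imread("pics/top0.png");b=cv2.imread("pics/side0.png")
i=a.astype(int);m=(i[...,2]>130)&(i[...,1]<70)&(i[...,0]<80);m=m.astype(np.uint8)
m[:160]=0;m[230:]=0;m[:,:255]=0;m[:,370:]=0
ys,xs=np.nonzero(m);P=ray("top",np.c_[xs,ys],34)[:,:2]
r=cv2.minAreaRect(np.float32(P));c=P.mean(0);v=np.linalg.svd(P-c)[2][0];v*=np.sign(v[1])
yaw=np.arctan2(-v[0],v[1]);t=(P-c)@v
print("red",r,c,"yaw",yaw,t.min(),t.max())
ctr=c+v*(t.min()+t.max())/2-48.5*np.array([np.cos(yaw),np.sin(yaw)])
print("rack",ctr)
A=cv2.resize(a[160:240,255:370],None,fx=6.9,fy=6.9,interpolation=cv2.INTER_CUBIC)[:,:790]
B=cv2.resize(b[170:240,270:395],None,fx=6.3,fy=6.3,interpolation=cv2.INTER_CUBIC)
cv2.imwrite("pics/cA.png",A);cv2.imwrite("pics/cB.png",B)
E
```

```text
red ((616.77392578125, 24.695449829101562), (11.773432731628418, 286.75), 21.741369247436523) [616.36822393  26.52404386] yaw 0.3809297974652477 -145.21733281140814 141.53278744405364
rack [572.02966239   6.78231319]
```

View pics/cA.png

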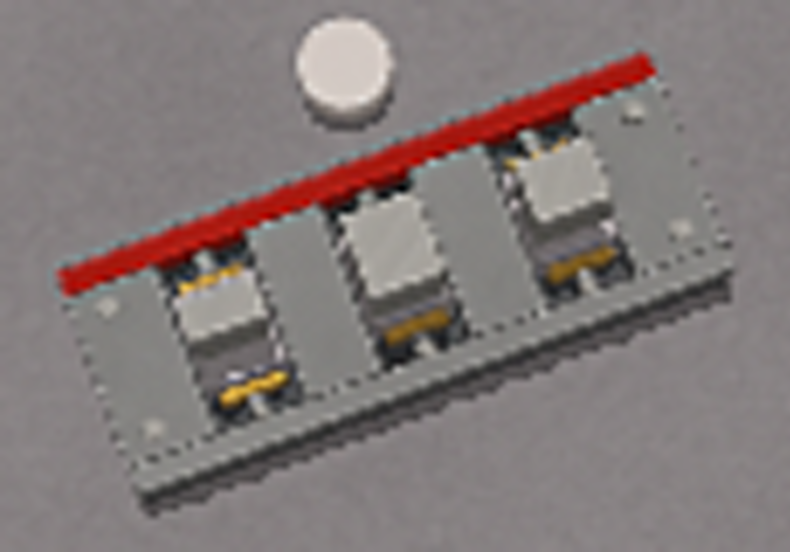

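View pics/cB.png

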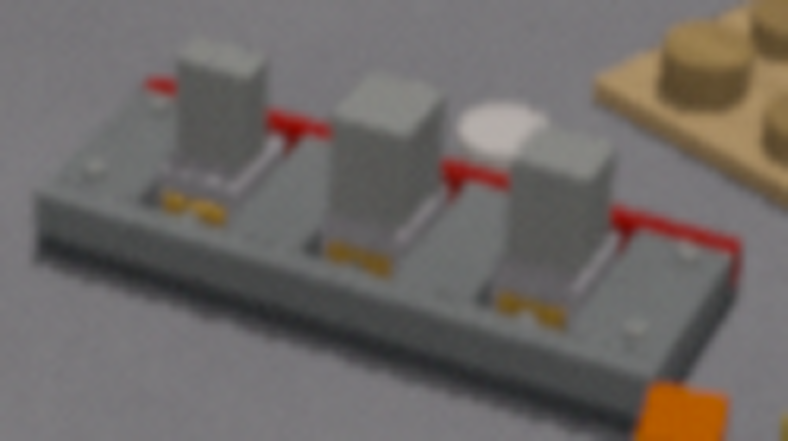

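The crop shows the wide stem in the middle at crop (390,245). The right one at (565,180) looks thicker than the left one at (220,305). I'll measure the top faces at z = 92 mm.

```bash
python3 - <<'E'
from h import *
a=cv2.imread("pics/top0.png")
A=cv2.resize(a[160:240,255:370],None,fx=8,fy=8,interpolation=cv2.INTER_CUBIC).astype(int)
g=A.min(2)
yaw=.381;ex=np.array([np.cos(yaw),np.sin(yaw)]);ey=np.array([-ex[1],ex[0]]);C=np.array([572,6.8])
for th in(155,165,172):
  m=((g>th)&(A.max(2)-g<40)).astype(np.uint8)
  for c in cv2.findContours(m,0,2)[0]:
    if cv2.contourArea(c)<2000: continue
    p=(c.reshape(-1,2)+.5)/8-.5+[255,160]
    W=ray("top",p,92)[:,:2]-C
    r=cv2.minAreaRect(np.float32(W)); x=W@ex;y=W@ey
    print(th,p.mean(0).round(1),"size x",np.ptp(x).round(1),"y",np.ptp(y).round(1),"area",round(cv2.contourArea(np.float32(W))),"ctr rack",round((x.max()+x.min())/2,1),round((y.max()+y.min())/2,1),"rect",np.round(r[1],1),round(r[2],1))
# gradient profile through each predicted top
E
```

```text
155 [286.  203.4] size x 21.6 y 36.7 area 611 ctr rack 1.7 79.5 rect [21.3 36.7] 20.2
155 [311.  194.3] size x 38.8 y 40.2 area 800 ctr rack 0.3 1.5 rect [38.9 40.1] 20.8
155 [336.6 185.9] size x 28.9 y 34.3 area 601 ctr rack 0.3 -80.0 rect [28.7 34.4] 21.3
155 [304.3 169.4] size x 41.8 y 42.4 area 1340 ctr rack 84.1 -9.8 rect [41.3 42. ] 65.3
165 [304.  169.5] size x 41.3 y 41.4 area 1286 ctr rack 84.0 -9.8 rect [40.5 41.1] 66.5
172 [304.4 169.2] size x 40.8 y 40.9 area 1246 ctr rack 84.1 -9.8 rect [40.2 40.4] 70.7
```

Measured thickness is 21 mm at (286,203), 39 mm at (311,194) and 29 mm at (337,186). The target is therefore the right-hand punch, in the socket at rack y = -80, at about world (602,-67). The tool can't be tilted, so I'll grip the y faces and rock the punch about the jaw axis by shifting along tool x. First I work out the transit rows.

```bash
cat >> h.py <<'E'
YAW=.381
def plan(tx,ty,tz,yaw,n):
    s=sense();p=np.array(s['eef_pos']);y0=s['tcp_rot'][2];d=(np.array([tx,ty,tz])-p)/n;dy=(yaw-y0)/n
    for k in range(n):
        y=y0+dy*k
        print([[round(float(d[0]*np.cos(y)+d[1]*np.sin(y))),round(float(d[0]*np.sin(y)-d[1]*np.cos(y))),round(float(-d[2]))],round(float(-dy),3),.6],end=',')
E
python3 -c "
from h import *
plan(602,-67,310,.381,16)"
```

```text
[[-36, -27, 6], 0.145, 0.6],[[-39, -21, 6], 0.145, 0.6],[[-42, -16, 6], 0.145, 0.6],[[-44, -9, 6], 0.145, 0.6],[[-45, -3, 6], 0.145, 0.6],[[-45, 4, 6], 0.145, 0.6],[[-44, 10, 6], 0.145, 0.6],[[-42, 16, 6], 0.145, 0.6],[[-39, 22, 6], 0.145, 0.6],[[-35, 28, 6], 0.145, 0.6],[[-31, 32, 6], 0.145, 0.6],[[-26, 37, 6], 0.145, 0.6],[[-20, 40, 6], 0.145, 0.6],[[-14, 42, 6], 0.145, 0.6],[[-8, 44, 6], 0.145, 0.6],[[-2, 45, 6], 0.145, 0.6],
```

step_arm:
  commands:
    - [[-36,-27,6],0.145,0.6]
    - [[-39,-21,6],0.145,0.6]
    - [[-42,-16,6],0.145,0.6]
    - [[-44,-9,6],0.145,0.6]
    - [[-45,-3,6],0.145,0.6]
    - [[-45,4,6],0.145,0.6]
    - [[-44,10,6],0.145,0.6]
    - [[-42,16,6],0.145,0.6]
    - [[-39,22,6],0.145,0.6]
    - [[-35,28,6],0.145,0.6]
    - [[-31,32,6],0.145,0.6]
    - [[-26,37,6],0.145,0.6]
    - [[-20,40,6],0.145,0.6]
    - [[-14,42,6],0.145,0.6]
    - [[-8,44,6],0.145,0.6]
    - [[-2,45,6],0.145,0.6]

```text
clock: 2.1
eef_pos: [588.7, -96.6, 302.3]
tcp_rot: [3.141, 0.004, 0.312]
contact_force: [0.8, -0.3, 0.8]
opening: 0.601
```

```bash
python3 -c "
from h import *
s=sense();print(s['eef_pos'],s['tcp_rot'],s['clock'])
plan(602,-67,310,.381,4)"
```

```text
[588.70606203 -96.61591756 302.28840018] [3.14113814 0.00406531 0.31229487] 2.1
[[5, -6, -2], -0.017, 0.6],[[6, -6, -2], -0.017, 0.6],[[6, -6, -2], -0.017, 0.6],[[6, -6, -2], -0.017, 0.6],
```

step_arm:
  commands:
    - [[5,-6,-2],-0.017,0.6]
    - [[6,-6,-2],-0.017,0.6]
    - [[6,-6,-2],-0.017,0.6]
    - [[6,-6,-2],-0.017,0.6]
    - [[0,0,0],0,0.6]
    - [[0,0,0],0,0.6]

```text
clock: 2.85
eef_pos: [603.0, -64.2, 309.8]
tcp_rot: [-3.141, 0.006, 0.385]
contact_force: [-0.6, -0.1, -0.2]
opening: 0.604
```

```bash
python3 - <<'E'
from h import *
s=sense();print(s['eef_pos'],s['tcp_rot'],s['opening'])
b=grab_frame("side");cv2.imwrite("pics/s1.png",b);a=grab_frame("top");cv2.imwrite("pics/t1.png",a)
cv2.imwrite("pics/c1.png",np.hstack([cv2.resize(x[140:240,o:o+100],None,fx=4,fy=4,interpolation=2) for x,o in((b,305),(a,280))]))
plan(602,-67,310,.381,2)
E
```

```text
[602.99912815 -64.21072252 309.81368161] [-3.14087694  0.00550853  0.38506249] 0.6042994987937522
[[-1, 1, 0], 0.002, 0.6],[[-1, 1, 0], 0.002, 0.6],
```

View pics/c1.png

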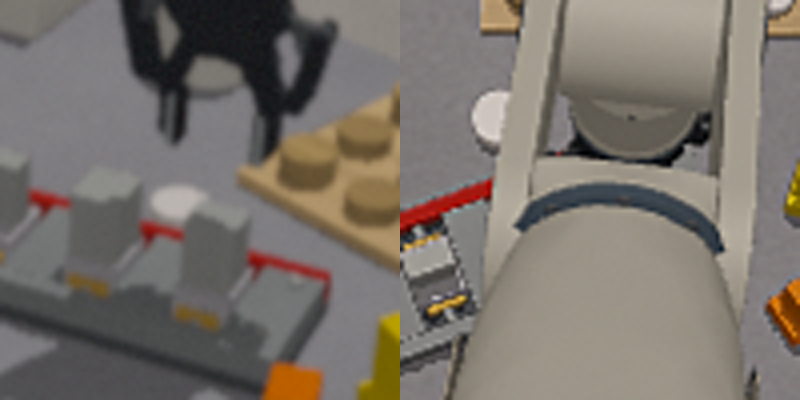

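The side view shows the open fingers above the target stem, straddling it along the rack. The top view is blocked by the arm. Descending.

step_arm:
  commands:
    - [[-1,1,10],0.002,0.66]
    - [[-1,1,10],0.002,0.66]
    - [[0,0,12],0,0.66]
    - [[0,0,12],0,0.66]
    - [[0,0,12],0,0.66]
    - [[0,0,10],0,0.66]
    - [[0,0,8],0,0.66]
    - [[0,0,5],0,0.66]
    - [[0,0,0],0,0.66]
  force: 30

```text
clock: 4.08
eef_pos: [600.7, -68.1, 223.8]
tcp_rot: [-3.14, 0.008, 0.379]
contact_force: [0.9, -0.3, 0.5]
opening: 0.66
```

```bash
python3 - <<'E'
from h import *
s=sense();print(s['eef_pos'],s['tcp_rot'],s['opening'],s['contact_force'])
b=grab_frame("side")
cv2.imwrite("pics/c2.png",cv2.resize(b[140:240,300:400],None,fx=6,fy=6,interpolation=2))
plan(602.2,-67.3,228,.381,1)
E
```

```text
[600.67169891 -68.0627132  223.77407868] [-3.139856    0.00754951  0.37909395] 0.6601318404141917 [ 0.91431992 -0.25624196  0.49268468]
[[2, 0, -4], -0.002, 0.6],
```

View pics/c2.png

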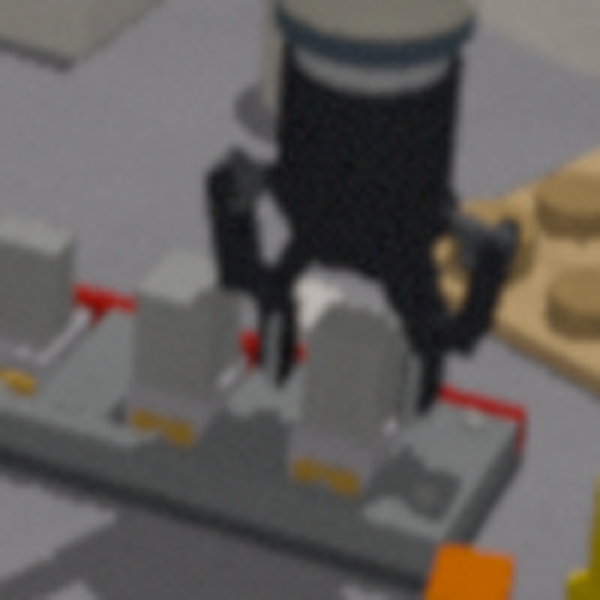

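```bash
python3 - <<'E'
from h import *
ex=np.array([np.cos(.381),np.sin(.381)]);ey=np.array([-ex[1],ex[0]])
def P(c,x,y,z): q=np.array(c)+x*ex+y*ey; return ((proj("side",[q[0],q[1],z])[0]-[300,140])*6).round()
T=[600.7,-68.1]
for y in(28,-28): print("tip",[P(T,x,y,z) for x in(-11,11) for z in(51,58)])
S=[602.2,-67.3]
print("stem top corners",[P(S,x,y,92) for x in(-15,15) for y in(-18,18)])
# same from picture0: rack-frame check of stem edge corners
E
```

```text
tip [array([274., 403.]), array([275., 390.]), array([294., 378.]), array([295., 366.])]
tip [array([392., 437.]), array([393., 424.]), array([411., 412.]), array([412., 399.])]
stem top corners [array([374., 356.]), array([297., 334.]), array([400., 322.]), array([324., 301.])]
```

step_arm:
  commands:
    - [[2,2,-4],0.0,0.6]
    - [[0,0,0],0,0.5]
    - [[0,0,0],0,0.4]
    - [[0,0,0],0,0.3]
    - [[0,0,0],0,0.2]
    - [[0,0,0],0,0.2]
  force: 25

```text
clock: 4.88
eef_pos: [603.7, -68.7, 229.4]
tcp_rot: [-3.14, 0.006, 0.379]
contact_force: [-0.3, 1.7, -0.5]
opening: 0.42
```

```bash
python3 - <<'E'
from h import *
s=sense();print(s['eef_pos'],s['tcp_rot'],s['opening'],s['contact_force'],s['wrist_torque'])
ex=np.array([np.cos(.381),np.sin(.381)]);f=s['contact_force'];print(f[0]*ex[0]+f[1]*ex[1],-f[0]*ex[1]+f[1]*ex[0])
b=grab_frame("side");cv2.imwrite("pics/s3.png",b)
cv2.imwrite("pics/c3.png",cv2.resize(b[160:240,320:400],None,fx=7,fy=7,interpolation=2))
E
```

```text
[603.71319942 -68.73614076 229.36665559] [-3.1395191   0.00595665  0.37871662] 0.4196457255178938 [-0.34245151  1.65338007 -0.50800494] [ 0.41243637  0.06149672 -0.01879301]
0.29691221350223973 1.662161796009732
```

View pics/c3.png

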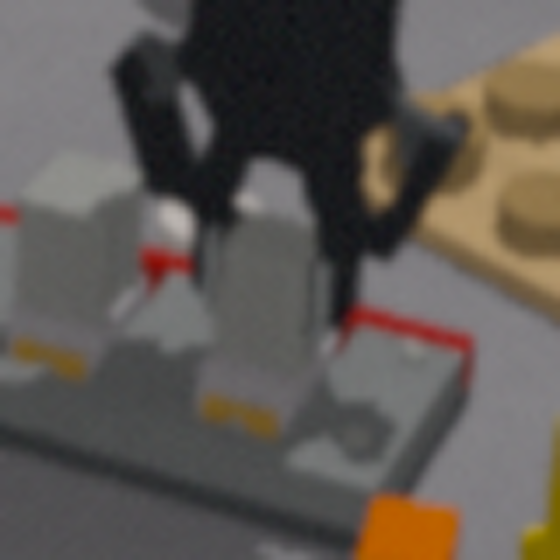

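Closed at 0.42 (36 mm), side force only 1.7 N, so the grip is centred. Rocking towards red.

step_arm:
  commands:
    - [[3,0,-1],0,0.2]
    - [[3,0,-1],0,0.2]
    - [[3,0,-1],0,0.2]
    - [[0,0,0],0,0.2]
  force: 30

```text
clock: 5.42
eef_pos: [607.6, -67.5, 229.7]
tcp_rot: [-3.137, 0.022, 0.38]
contact_force: [-1.3, 1.1, 3.5]
opening: 0.422
```

```bash
cat >> h.py <<'E'
def stat(n):
    s=sense();print(s['eef_pos'],s['tcp_rot'],s['opening'])
    ex=np.array([np.cos(.381),np.sin(.381)]);ey=np.array([-ex[1],ex[0]]);f=s['contact_force'];t=s['wrist_torque']
    print("dx",(s['eef_pos'][:2]-[603.7,-68.7])@ex,"dy",(s['eef_pos'][:2]-[603.7,-68.7])@ey,"F rack",f[:2]@ex,f[:2]@ey,f[2],"T",t[:2]@ex,t[:2]@ey)
    b=grab_frame("side");cv2.imwrite(f"pics/s{n}.png",b)
    cv2.imwrite(f"pics/c{n}.png",cv2.resize(np.hstack([cv2.imread("pics/s3.png")[170:240,335:395],b[170:240,335:395]]),None,fx=6.5,fy=6.5,interpolation=2))
E
python3 -c "
from h import *
stat(4)"
```

```text
[607.6171797  -67.49642679 229.73833047] [-3.13693898  0.02192802  0.37996937] 0.4219358026317012
dx 4.083838907963133 dy -0.33933026856679166 F rack -0.8252920026546477 1.496052446618332 3.5326932140180656 T 0.37614572993944595 0.11339427655709544
```

View pics/c4.png

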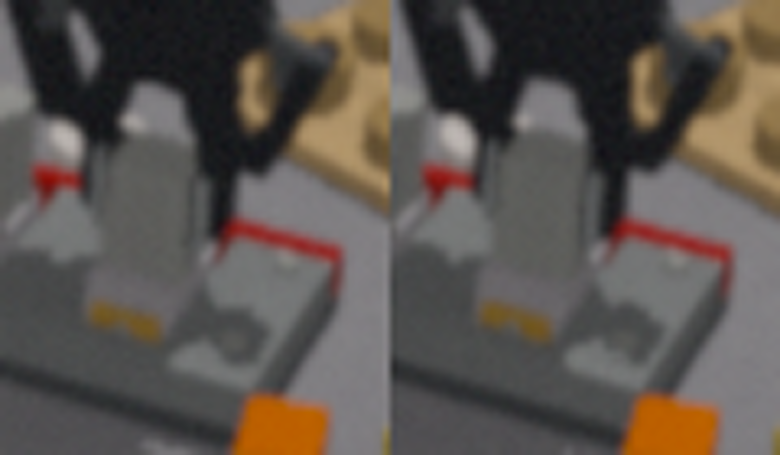

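Moved 4 mm so far with low forces, since small steps fall short of what is asked. Continuing.

step_arm:
  commands:
    - [[5,0,-2],0,0.2]
    - [[4,0,-1],0,0.2]
    - [[0,0,0],0,0.2]

```text
clock: 5.85
eef_pos: [612.4, -65.5, 230.6]
tcp_rot: [-3.135, 0.035, 0.381]
contact_force: [-2.4, -0.2, 4.2]
opening: 0.415
```

```bash
python3 -c "
from h import *
stat(5)
a=cv2.imread('pics/s3.png');b=cv2.imread('pics/s5.png')
# stem front-face left edge motion: optical flow on patches (stem, foot, jaw)
g=[cv2.cvtColor(x,6) for x in(a,b)]
p=np.float32([[351,190],[365,192],[351,205],[358,200],[364,205],[350,213],[356,216],[361,215],[352,218]]).reshape(-1,1,2)
q=cv2.calcOpticalFlowPyrLK(*g,p,None,winSize=(9,9))[0];print(np.c_[p.reshape(-1,2),(q-p).reshape(-1,2)].round(1))
"
```

```text
[612.39286953 -65.52674908 230.61372221] [-3.13458877  0.03493201  0.38135218] 0.415078892635183
dx 9.249502135232149 dy -0.2867269804750787 F rack -2.344806774762407 0.7036887475635492 4.234629309373424 T 0.17655070230204536 0.3514109324075572
[[ 3.51e+02  1.90e+02  9.00e-01 -1.50e+00]
 [ 3.65e+02  1.92e+02  8.00e-01 -1.60e+00]
 [ 3.51e+02  2.05e+02  9.00e-01 -1.10e+00]
 [ 3.58e+02  2.00e+02  3.00e-01 -1.30e+00]
 [ 3.64e+02  2.05e+02  4.00e-01 -7.00e-01]
 [ 3.50e+02  2.13e+02  2.00e-01 -6.00e-01]
 [ 3.56e+02  2.16e+02  3.00e-01 -2.00e-01]
 [ 3.61e+02  2.15e+02  4.00e-01 -5.00e-01]
 [ 3.52e+02  2.18e+02  6.00e-01  1.00e-01]]
```

View pics/c5.png

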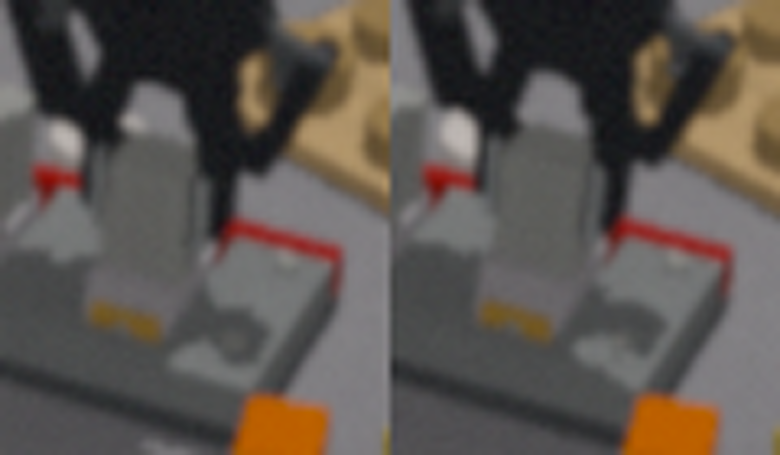

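The red lean is only about 0.07–0.08 rad so far, because the tool is yielding slightly. I'll go further.

step_arm:
  commands:
    - [[6,0,-2],0,0.2]
    - [[6,0,-1],0,0.2]
    - [[2,0,0],0,0.2]

```text
clock: 6.28
eef_pos: [621.4, -62.2, 231.8]
tcp_rot: [-3.133, 0.05, 0.383]
contact_force: [-9.4, -4.6, 8.8]
opening: 0.418
```

```bash
cat >> h.py <<'E'
def flow(n):
    stat(n)
    s=sense();R=cv2.Rodrigues(np.array([0,0,0.]))[0]
    from scipy.spatial.transform import Rotation as Ro
    z=Ro.from_euler('xyz',s['tcp_rot']).as_matrix()[:,2];ex=np.array([np.cos(.381),np.sin(.381),0]);ey=np.array([-ex[1],ex[0],0])
    g=s['eef_pos']+155*z;z0=Ro.from_euler('xyz',[-3.1395,.006,.3787]).as_matrix()[:,2]
    g0=np.array([603.7,-68.7,229.4])+155*z0
    print("grasp shift x,y,z",(g-g0)@ex,(g-g0)@ey,g[2]-g0[2],"lean est",(g-g0)@ex/62,"tool lean",-(z@ex),z@ey)
    im=[cv2.cvtColor(cv2.imread(f"pics/s{k}.png"),6) for k in(3,n)]
    p=np.float32([[351,190],[365,192],[358,190],[351,205],[364,205],[350,213],[356,214],[361,215]]).reshape(-1,1,2)
    q=cv2.calcOpticalFlowPyrLK(*im,p,None,winSize=(9,9))[0];print((q-p).reshape(-1,2).round(1).tolist())
E
python3 -c "
from h import *
flow(6)"
```

```text
[621.39148148 -62.23448699 231.83615393] [-3.13281277  0.04986229  0.3830458 ] 0.4175008398512312
dx 18.82707707035786 dy -0.5766666967887674 F rack -10.453775876963645 -0.7258957752315106 8.807353836692924 T -0.08026710759575409 1.641763628880162
grasp shift x,y,z 12.084124733516704 0.43958507309003353 2.6537213400817166 lean est 0.1949052376373662 tool lean 0.049910861569495986 0.008656251669744784
[[2.200000047683716, -3.4000000953674316], [1.899999976158142, -2.799999952316284], [2.200000047683716, -2.9000000953674316], [1.5, -2.0], [1.5, -1.7000000476837158], [0.30000001192092896, -1.899999976158142], [1.600000023841858, -0.800000011920929], [0.8999999761581421, -1.2999999523162842]]
```

Red lean is now about 0.15–0.17 rad, held with a force of about 10 N. Next I rock to grey.

step_arm:
  commands:
    - [[0,0,0],0,0.2]
    - [[-7,0,1],0,0.2]
    - [[-7,0,1],0,0.2]
    - [[-7,0,1],0,0.2]
    - [[0,0,0],0,0.2]

```text
clock: 6.95
eef_pos: [607.8, -67.9, 233.6]
tcp_rot: [-3.138, 0.028, 0.381]
contact_force: [0.1, -0.2, -9.0]
opening: 0.421
```

```bash
python3 -c "
from h import *
flow(7)"
```

```text
[607.8045281  -67.88487231 233.6471102 ] [-3.13756681  0.02756018  0.38075297] 0.42146271524429063
dx 4.113310105817709 dy -0.769586922268849 F rack 0.021030214401500137 -0.26388944062180836 -8.956634015666848 T -0.006126147700352521 -0.11075706326461997
grasp shift x,y,z 0.6117099579057438 -0.4945366693867142 4.218049625028215 lean est 0.009866289643641028 tool lean 0.028235010488343423 0.004165872948112999
[[0.800000011920929, -1.600000023841858], [0.5, -1.899999976158142], [1.0, -1.7999999523162842], [1.100000023841858, -0.5], [0.4000000059604645, -1.5], [0.20000000298023224, -0.0], [0.5, -0.4000000059604645], [0.4000000059604645, -0.30000001192092896]]
```

step_arm:
  commands:
    - [[-7,0,2],0,0.2]
    - [[-7,0,1],0,0.2]
    - [[-4,0,0],0,0.2]
    - [[0,0,0],0,0.2]

```text
clock: 7.5
eef_pos: [597.5, -71.7, 234.2]
tcp_rot: [-3.141, 0.005, 0.379]
contact_force: [0.7, 0.5, -3.8]
opening: 0.415
```

```bash
python3 -c "
from h import *
flow(8)"
```

```text
[597.45039592 -71.74657003 234.24270584] [-3.1411921   0.00541362  0.37871016] 0.41506651848786996
dx -6.93432915122079 dy -0.504201695108896 F rack 0.8632130979331968 0.2343597081434349 -3.845640134880407 T 0.12325598865115721 -0.23242190415386701
grasp shift x,y,z -6.881382616631925 -0.8088688519613066 4.823151529086118 lean est -0.11099004220374073 tool lean 0.005622261642513483 0.00041996566162740934
[[-0.6000000238418579, -0.20000000298023224], [-0.8999999761581421, -0.699999988079071], [-0.6000000238418579, -0.4000000059604645], [0.4000000059604645, 1.399999976158142], [-0.6000000238418579, -0.20000000298023224], [0.30000001192092896, 1.399999976158142], [0.5, -0.10000000149011612], [-0.0, 0.30000001192092896]]
```

step_arm:
  commands:
    - [[-7,0,1],0,0.2]
    - [[-6,0,1],0,0.2]
    - [[-2,0,0],0,0.2]
    - [[0,0,0],0,0.2]

```text
clock: 8.05
eef_pos: [589.2, -74.6, 235.1]
tcp_rot: [3.14, -0.014, 0.377]
contact_force: [1.8, 1.7, -3.7]
opening: 0.418
```

```bash
python3 -c "
from h import *
flow(9)"
```

```text
[589.1699967  -74.63577029 235.11135771] [ 3.13951667 -0.01353673  0.37659031] 0.4183435430803871
dx -15.695313937780465 dy -0.10716905016189406 F rack 2.275034643430393 0.9251398565890148 -3.741327842421787 T 0.23372078380452838 -0.40293061929608
grasp shift x,y,z -12.675943148659623 -0.7840380124441768 5.717514833767325 lean est -0.20445069594612295 tool lean -0.01347084148329951 -0.002105042566606419
[[-1.7000000476837158, 0.4000000059604645], [-2.0, 0.20000000298023224], [-1.7999999523162842, 0.4000000059604645], [-0.10000000149011612, 2.700000047683716], [-1.5, 0.699999988079071], [0.4000000059604645, 2.5], [0.6000000238418579, 0.20000000298023224], [-0.20000000298023224, 1.100000023841858]]
```

View pics/c9.png

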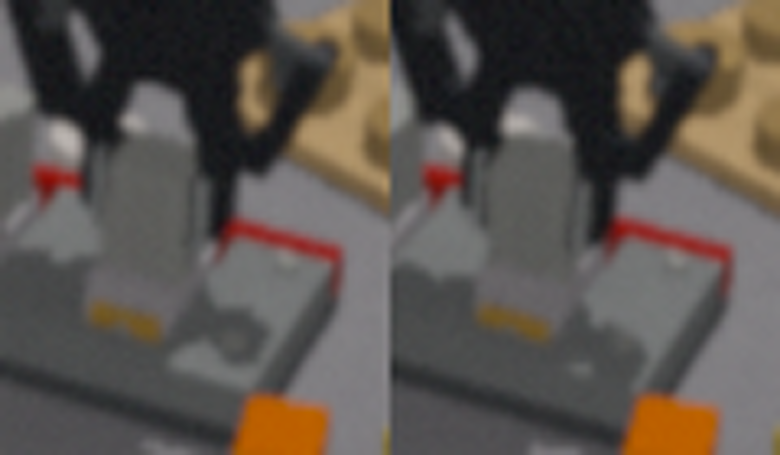

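The stem leans clearly to grey: the top moved about 12 mm, roughly 0.16 rad, and the foot is still in the socket. Now back to red.

step_arm:
  commands:
    - [[0,0,0],0,0.2]
    - [[7,0,1],0,0.2]
    - [[7,0,1],0,0.2]
    - [[7,0,1],0,0.2]
    - [[7,0,0],0,0.2]
    - [[7,0,-1],0,0.2]
    - [[7,0,-1],0,0.2]
    - [[0,0,0],0,0.2]

```text
clock: 9.1
eef_pos: [614.9, -65.3, 231.3]
tcp_rot: [-3.136, 0.034, 0.38]
contact_force: [-1.5, 1.9, 4.7]
opening: 0.413
```

```bash
python3 -c "
from h import *
flow(10)"
```

```text
[614.87078619 -65.34798185 231.27182148] [-3.13558452  0.03374565  0.38023541] 0.4126675072677969
dx 11.616209851959463 dy -1.0421892772351493 F rack -0.6879983098164834 2.2765059086966786 4.696778891081681 T 0.5040953344752512 -0.22010033374823987
grasp shift x,y,z 7.424287421221334 -0.38685035327202233 1.983711654503196 lean est 0.11974657131002152 tool lean 0.03328391397331243 0.006070043995546517
[[1.7999999523162842, -2.299999952316284], [1.399999976158142, -2.299999952316284], [1.899999976158142, -2.200000047683716], [1.2999999523162842, -1.399999976158142], [1.100000023841858, -1.2999999523162842], [0.30000001192092896, -0.800000011920929], [2.0999999046325684, 0.10000000149011612], [0.6000000238418579, -0.699999988079071]]
```

step_arm:
  commands:
    - [[5,0,-1],0,0.2]
    - [[2,0,-1],0,0.2]
    - [[0,0,0],0,0.2]

```text
clock: 9.52
eef_pos: [618.1, -64.4, 231.3]
tcp_rot: [-3.134, 0.046, 0.381]
contact_force: [-3.9, 0.2, 5.6]
opening: 0.416
```

```bash
python3 -c "
from h import *
flow(11)"
```

```text
[618.09356617 -64.4042591  231.32992549] [-3.13359978  0.04589751  0.38064486] 0.4161327204629333
dx 14.95881707320914 dy -1.364525158068351 F rack -3.522736822240865 1.5794102524529592 5.578488570888317 T 0.33705770123846257 0.17922682880474713
grasp shift x,y,z 8.921764433794976 -0.4507600579600448 2.175032227233004 lean est 0.14389942635153188 tool lean 0.04540526543735696 0.00792352473805972
[[2.0, -2.5], [1.7000000476837158, -2.5], [2.200000047683716, -2.4000000953674316], [1.600000023841858, -1.5], [1.2999999523162842, -1.399999976158142], [0.4000000059604645, -1.5], [0.8999999761581421, -0.699999988079071], [0.699999988079071, -1.0]]
```

Second red lean is about 0.14 rad. Returning to upright.

step_arm:
  commands:
    - [[-7,0,0],0,0.2]
    - [[-7,0,0],0,0.2]
    - [[-7,0,0],0,0.2]
    - [[0,0,0],0,0.2]
    - [[0,0,0],0,0.2]
  force: 40

```text
clock: 10.2
eef_pos: [604.3, -69.7, 235.0]
tcp_rot: [-3.138, 0.023, 0.378]
contact_force: [0.8, 0.2, -2.3]
opening: 0.415
```

```bash
python3 -c "
from h import *
flow(12)"
```

```text
[604.33107549 -69.70391036 235.03475028] [-3.13756559  0.02328141  0.3781582 ] 0.4147904109048962
dx 0.21252010069592508 dy -1.1665879713515481 F rack 0.8812483974913873 -0.08540453077256725 -2.2640580736552867 T 0.14632687612909212 -0.13080378534876774
grasp shift x,y,z -2.5207207001228684 -0.8788929318150811 5.669606595521827 lean est -0.04065678548585271 tool lean 0.023404741303834305 0.0041550927107613655
[[0.5, -1.600000023841858], [0.10000000149011612, -1.7000000476837158], [0.6000000238418579, -1.899999976158142], [1.0, 0.30000001192092896], [0.0, -1.2000000476837158], [0.4000000059604645, 0.800000011920929], [0.6000000238418579, -0.5], [0.30000001192092896, -0.20000000298023224]]
```

Nearly upright (top offset about 2–3 mm). I'll grip harder and lift.

step_arm:
  commands:
    - [[0,0,0],0,0.1]
    - [[0,0,-7],0,0.1]
    - [[0,0,-7],0,0.1]
    - [[0,0,-7],0,0.1]
    - [[0,0,-7],0,0.1]
    - [[0,0,0],0,0.1]
  force: 90

```text
clock: 11.0
eef_pos: [604.9, -70.0, 264.4]
tcp_rot: [-3.138, 0.024, 0.378]
contact_force: [-1.1, 0.2, -2.2]
opening: 0.406
```

```bash
python3 -c "
from h import *
flow(13)"
```

```text
[604.88440113 -69.95921408 264.39581984] [-3.13774075  0.02398021  0.37814254] 0.40588851004199955
dx 0.631234139612162 dy -1.6093382455532392 F rack -0.9215660235314256 0.6042201927517333 -2.225635555225715 T 0.01284097617043362 -0.07718888253394642
grasp shift x,y,z -2.3565759314514527 -1.2153011665509077 34.68013198642723 lean est -0.03800928921695892 tool lean 0.024406816668669947 0.004186146376320346
[[1.0, -11.0], [1.0, -11.399999618530273], [1.5, -11.5], [1.899999976158142, -11.600000381469727], [1.100000023841858, -11.199999809265137], [125.9000015258789, 217.89999389648438], [-13.399999618530273, -8.5], [2.799999952316284, -7.699999809265137]]
```

step_arm:
  commands:
    - [[0,0,-3],0,0.1]
    - [[0,0,0],0,0.1]
    - [[0,0,0],0,0.1]

```text
clock: 11.42
eef_pos: [604.4, -70.0, 267.1]
tcp_rot: [-3.137, 0.025, 0.378]
contact_force: [1.1, 0.1, -3.0]
opening: 0.413
```

```bash
python3 -c "
from h import *
stat(14)
b=cv2.imread('pics/s14.png');cv2.imwrite('pics/c14.png',cv2.resize(b[155:235,325:405],None,fx=7.4,fy=7.4,interpolation=2))
for z0 in(0,30,37,40):
  ex=np.array([np.cos(.381),np.sin(.381)]);ey=np.array([-ex[1],ex[0]]);
  print(z0,[((proj('side',np.r_[np.array([602.7,-68.5])-23*ex+y*ey,12+z0+h])[0]-[325,155])*7.4).round().tolist() for h in(0,30) for y in (20,-20)])
"
```

```text
[604.43614904 -69.97786276 267.0639327 ] [-3.13721042  0.02527104  0.37810486] 0.41326407561546613
dx 0.2081902585475081 dy -1.4599676225097102 F rack 1.0576718487582526 -0.27761003150694585 -3.038594307760993 T -0.0036371969821700823 -0.04034508642039369
0 [[160.0, 496.0], [263.0, 527.0], [164.0, 429.0], [268.0, 459.0]]
30 [[164.0, 429.0], [268.0, 459.0], [168.0, 359.0], [273.0, 389.0]]
37 [[165.0, 413.0], [269.0, 443.0], [169.0, 343.0], [275.0, 373.0]]
40 [[165.0, 406.0], [270.0, 436.0], [169.0, 336.0], [275.0, 366.0]]
```

View pics/c14.png

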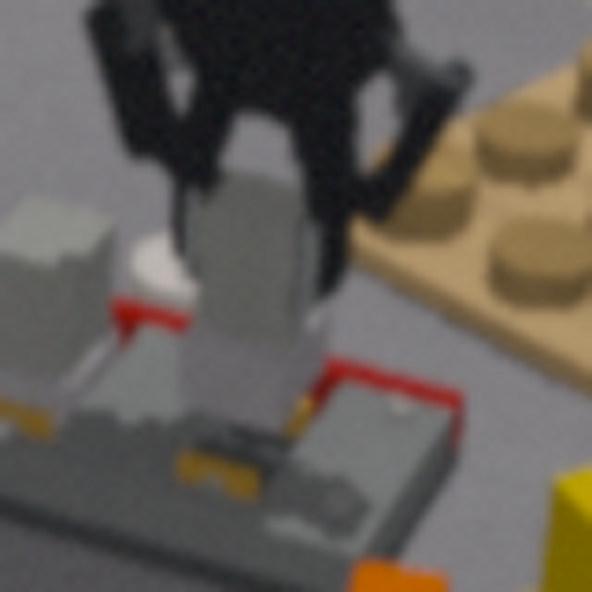

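The punch is out: the foot's lower edge runs from (183,405) to (290,435). That matches a lift of about 38–40 mm, so the underside is 16–18 mm above the rim, over its own socket. It looks upright, and the load is 3 N, which is its weight. The neighbouring wide punch is still seated. I'll let it settle and hand in.

step_arm:
  commands:
    - [[0,0,0],0,0.1]
    - [[0,0,0],0,0.1]
    - [[0,0,0],0,0.1]

```text
clock: 11.85
eef_pos: [604.4, -70.0, 266.7]
tcp_rot: [-3.137, 0.026, 0.378]
contact_force: [0.6, -0.3, -3.5]
opening: 0.407
```

```bash
python3 -c "
from rig import *
s=sense();print(s['eef_pos'],abs(s['qvel']).max(),s['contact_force'],s['opening']);print(sign_off())"
```

```text
[604.39213193 -69.96717308 266.71474362] 0.0016999604541807919 [ 0.56420007 -0.27597579 -3.45806666] 0.40695536065883464
the job is handed in; nothing more can be done
None
```

I worked the 30 mm punch loose and handed the job in at 11.9 s of the 38 s allowed, with the gripper holding it above its own socket. It was the one at the rack's y = -80 end; its stem measured about 29 mm, against 21 and 39 mm for the other two.

I gripped the stem along the rack and rocked it by moving the tool sideways, because the tool could not be tilted. The leans are estimates from image shift and tool motion, not direct measurements:

| Rock | Estimated lean |
|---|---|
| Red | 0.15–0.17 rad |
| Grey | about 0.16 rad |
| Red again | about 0.14 rad |

**Deviations:**
- The first two leans were nearer 9 degrees than 8. The tool-motion figures alone came to 0.19 and 0.20 rad, above the 10 degrees the socket allows, so I trusted the image shift.
- The tool itself leaned slightly while rocking and was still about 0.025 rad off vertical at the end.
- Between rocks the grip rode up about 4–6 mm with an upward pull of up to 9 N. The foot showed at most a few millimetres of rise and stayed in the socket.

**Last checks:** The foot's underside is about 16–18 mm above the rim. The wrist load was about 3 N, roughly the punch's own weight, so nothing suggests it still touches the rack. Joint speeds were below 0.002 rad/s. The punch looks upright in the side view, and the wide punch beside it looked seated. I did not check the narrow punch or the bystanders again at the end, and the hand-in reports no verdict.

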